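Lock the sprung stud with its C-washer

ROBOT

A 6-joint arm with a two-finger parallel gripper is mounted at the origin on a cart in front of the work surface, level with it; the furniture and walls round the work are solid. World frame = base frame: x ahead of the robot, y to its left, z up, the work surface at z = 0. Lengths are in m, angles in rad, forces in N, time in s.
With the tool pointing down it reaches from about 0.25 to 0.725 m from the base axis. Payload 4 kg.
Tool frame: the origin (TCP) lies on the centre line of the jaws, within the pads' length; the fingertips stand 25 mm ahead of it and the grasp point (between the pads) lies 6 mm ahead of it; z points along the fingers, x is the direction in which the jaws open and shut, and the axes are right-handed (so a half turn about z gives the same grasp; the last joint's range is limited). The gripper opens to 85 mm and grips with 20 to 120 N. Pads are 22 mm wide; open, the fingers measure 114 mm over their backs; the gripper's body (76 mm by 85 mm) begins 54 mm behind the grasp point. The pads swing forward as they close: fully open they stand 13 mm farther back than shut.
Start: joints at [0, 0.241, 0.005, 1.335, 0, 1.571], TCP at [0.5, -0, 0.256] pointing down, gripper open.
Joint ranges: [-2.72, 2.72], [-1.05, 1.87], [-1.09, 1.28], [-1.99, 2.15], [-1.42, 1.44], [-3.14, 3.14]. Speed limits (rad/s): [2.79, 2.79, 3.14, 3.14, 3.14, 3.14].

INTERFACE

Orientations are given as a unit quaternion [x, y, z, w].
In Python, from workcell import bot, imaging, order gives the robot as it stands.
- The arm moves only by the tool carry_out, never from a script. Its argument "moves" is a list of rows, each a list of 5 numbers: the shift along the tool's x, y, z scaled (see below), then the turn about the tool's z scaled (see below), then the opening, from -1 (shut) to 1 (fully open). In form: [[tx, ty, tz, roll, hand], ...]. A call has 1 to 20 rows; each row is the pose to reach, as a shift and turn from the pose commanded when the call began, along the tool's axes at that moment; what a row does not reach only later rows make up. The controller multiplies each number of a shift by 0.1 m and each number of a turn by 90 degrees. A row lasts 1/10 s, in which the tool goes at most 50 mm and 8.59 degrees, less where a joint would pass 70% of its speed; a pose out of reach is approached as far as the arm can. A call with a number of a shift or a turn outside -1 to 1 is refused whole. A call with a gripper value outside its range is refused whole. The fingers move at their own pace and stop on an object; the grip force is fixed at half the most. Time passes only in rows, so rows that repeat a pose let the fingers close. It gives the time, the measured TCP pose, the force and the opening at its end, in the units of the state.
- bot.get_obs(): the state, without advancing time (a new reading comes with each control period).
- imaging.camera(name): name is "scene" or "side" or "wrist"; returns the picture (420x560x3 uint8, red, green, blue); there is no depth.
- imaging.camera_model(name): a dict with "fovy" (degrees; the focal length in pixels is half the picture's height over the tangent of half this angle, whatever the lens; pixels are square), "cx", "cy" (the principal point, pixels), "eye" and "rotation" of the camera in the world. Camera axes: x right, y up, looking along -z (the intrinsics and any distortion apply to the point x, -y, -z); pixel columns grow to the right and rows downward; lengths in m; the calibration is good to about 2 mm. A picture is of the moment at which its call begins: read the wrist's pose just before it. camera_model takes no time and is no camera call; for the wrist camera it gives the pose at the moment of the call.
- order.job_done(): hands the job in, once; it reports no verdict.
The state is a dict: "clock": time; "joint_pos": joint angles; "joint_vel": joint speeds; "tau": joint torques, N m; "eef_pos": TCP position; "tool_rot": TCP orientation; "ft_force": force on the tool from outside, world axes, zero at the start; "ft_torque": the same for the moment, N m; "grip_width": finger opening in m.
Only numpy, scipy, OpenCV 4.12 (cv2) and the standard library are available. Lean on these libraries where they do the work, as an engineer would, in place of code of your own. Each camera call takes 0.05 s, during which the arm holds its last target.

TASK

Pick up the loose brass C-washer by its red tab and slide it sideways, open end first, onto the stem of the sprung stud, under the stud's head. Push the stud back gently against its spring, without ramming it, until the washer clears the lip on the near side of the recess, lower it flat onto the recess floor so that the lip holds it there, and let go. Leave the beaker and the dropper bottle where they stand.

Things in the scene. Friction and masses are not known exactly. Their poses are not given: they have to be found in the camera images.
- fixture: Low aluminium fixture fixed to the worktop, 160 x 92 mm, 10 mm thick, guide strips to 17 mm high. Origin: centre of underside; x: direction in which the washer is slid on (away from the robot, give or take). A grey block on it is clamped at an offset d, anywhere from -25 to +25 mm along x, that is NOT measured: find it by touch or by eye. The block does not give. Sideways it is centred (y = 0).
- recess_mid (a point): Fixed point of the fixture at x = 0, y = 0 on the height of the recess floor, 22 mm over the worktop. The block's recess is rimmed by a steel lip 4 mm high (top at 26 mm), 5 mm thick; inner face of the near lip at x = d - 20 mm, of the far lip at d + 28 mm, of the side lips at y = -23 and +23 mm. Home, the washer's bore centre is at about x = d, y = 0, its underside on this floor.
- stem_mid (a point): Fixed point of the fixture at x = -5 mm, 42 mm up, where the stem would meet its head if d were 0. The upright stem, 11 mm thick, is at x = d - 5 mm, y = 0; its round head is 24 mm across, underside 42 mm, top 54 mm up. Stem and head give 8 mm to +x against a 1.3 N/mm spring, then meet a hard stop. With the washer home they are 3.5 mm back and press it on the near lip with 4.5 N.
- washer_tab (a point): Middle of the red upright tab of the brass C-washer, 26 (x) x 8 (y) x 36 mm; grip it across its 8 mm. Lies 31 mm behind (-x of) the bore centre, 30 mm above the washer's underside; tab top 46 mm, foot 7 mm above the underside. The washer (55 to 90 g) starts loose and flat on the worktop, tab up. x: from the tab towards the open end of the slot; z up.
- washer_bore (a point): Centre of the bore at the underside of the C-washer. The washer is 6 mm thick, 38 mm wide; its back edge, under the tab, lies 20 mm behind (-x of) this point and its open end 20 mm ahead. The slot is 14 mm wide (flared to 20 mm at the open end) and its flat bottom lies 7 mm behind this point. Under load it rubs on the stem as it is lowered. Axes as for washer_tab.
- beaker_50: Small clear beaker, 50 mm across, 56 mm tall, a bystander; origin at the centre of its underside.
- dropper_bottle: Small brown bottle with a black cap, 30 mm across, 75 mm tall, a bystander; origin at the centre of its underside.
Mind the look-alikes: they are no part of the job. Of the things like the part that bears washer_tab, leave any that is blue or turquoise; of the rest the smaller one is meant.

How it is judged:
By the outcome, as a careful person would: the job done as asked, in the order asked, and still so for the second after the job is handed in, with the robot touching nothing.
It also fails if it takes over 45 s, if anything falls off the work surface, if the arm or the gripper's body presses on something with over 40 N, if the wrist force passes 120 N, or if a joint passes its speed limit or range.

## Working session

There is one attempt and no reset: what is moved stays moved. The work goes in short steps, Python scripts to look and compute and a tool call to move; the robot and the scene stay as the last step left them, time stands still between calls to the robot, and variables do not carry over. Pictures are saved under pics/ and viewed, and the job is handed in when it is done.

Besides the shell and the picture viewer there is one more tool, called after ">>>" by a JSON object that holds its "fn" and its "kwargs", one argument or row to a line. carry_out: Moves the arm, as the interface text tells. Its arguments: {"type":"object","properties":{"moves":{"type":"array","items":{"type":"array","items":{"type":"number","minimum":-1,"maximum":1}}}},"required":["moves"]}

```bash
mkdir -p pics; python3 - <<'E'
from workcell import bot, imaging
import cv2
o=bot.get_obs()
for k,v in o.items(): print(k,v)
for n in ["scene","side","wrist"]:
    print(n,imaging.camera_model(n))
    im=imaging.camera(n); cv2.imwrite(f"pics/{n}0.png",im[:,:,::-1])
E
```

```text
clock 0.0
joint_pos [9.17769731e-06 2.41423635e-01 3.71840959e-03 1.33518432e+00
 1.98625083e-05 1.57078680e+00]
joint_vel [-0.00117006 -0.00165776  0.00038626  0.00015759  0.00032793 -0.00027238]
tau [ 5.50268451e-04 -3.72315860e+01  2.52406776e+01  1.67737965e-02
  2.29149265e-05  1.14679995e-05]
eef_pos [4.99423280e-01 1.01152642e-05 2.55405351e-01]
tool_rot [ 9.99999452e-01  9.34293163e-06 -1.04660739e-03 -9.93143251e-06]
ft_force [-0.76278436  0.06293372  0.18921051]
ft_torque [0.01015446 0.03874996 0.02171416]
grip_width 0.08535370253440068
scene {'fovy': 55.062862185856275, 'cx': 276.4105268081361, 'cy': 206.83972751418526, 'eye': array([-0.01704092,  0.57197025,  0.87265241]), 'rotation': array([-0.17869818,  0.32960562,  0.80891805, -0.45285614])}
side {'fovy': 49.73767022764062, 'cx': 278.4088111793706, 'cy': 213.74190130166716, 'eye': array([ 0.28421648, -0.72663573,  0.50294765]), 'rotation': array([ 0.52996882, -0.09642559, -0.14582095,  0.82980203])}
wrist {'fovy': 67.9048739782678, 'cx': 277.87075984550006, 'cy': 213.2494954111623, 'eye': array([0.50082082, 0.07807708, 0.37378552]), 'rotation': array([-1.54494278e-01,  6.49183750e-04,  4.45466059e-04,  9.87993369e-01])}
```

View pics/scene0.png

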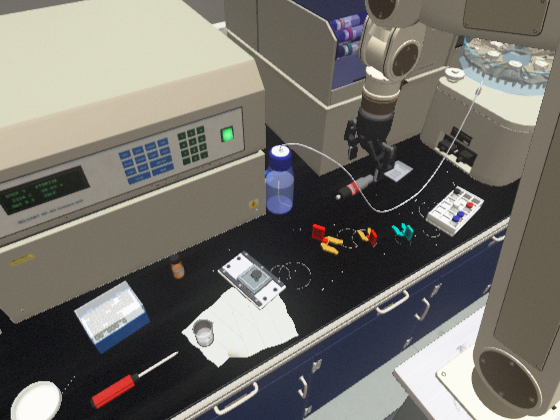

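View pics/side0.png

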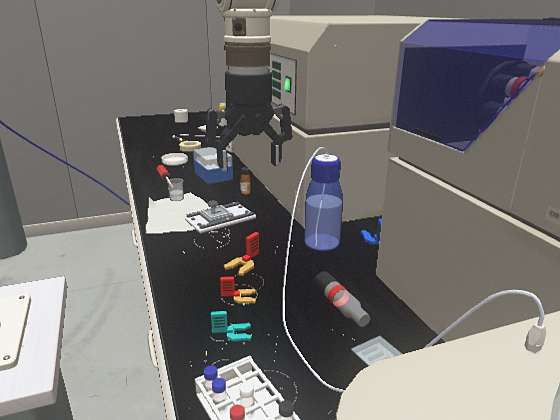

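View pics/wrist0.png

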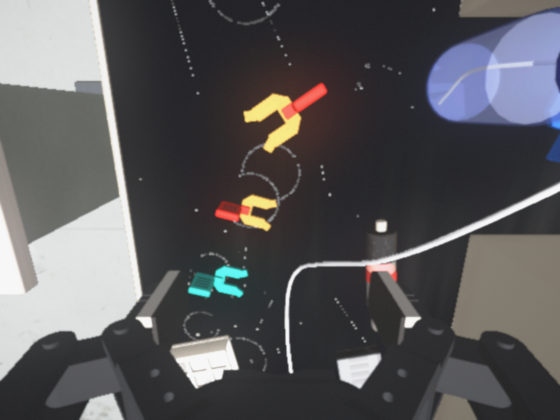

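```bash
cat > h.py <<'E'
from workcell import bot, imaging
import cv2, numpy as np
from scipy.spatial.transform import Rotation as R
def K(m):
    f=210/np.tan(np.radians(m['fovy'])/2); return f
def ray(m,u,v,z):
    f=K(m); d=R.from_quat(m['rotation']).apply([(u-m['cx'])/f,-(v-m['cy'])/f,-1]); e=np.array(m['eye'])
    return e+d*(z-e[2])/d[2]
def proj(m,p):
    q=R.from_quat(m['rotation']).inv().apply(np.atleast_2d(p)-m['eye']); f=K(m)
    return np.c_[m['cx']+f*q[:,0]/-q[:,2], m['cy']-f*q[:,1]/-q[:,2]]
def crop(im,x0,y0,w,h,s,fn):
    c=cv2.resize(im[y0:y0+h,x0:x0+w,::-1],None,fx=s,fy=s,interpolation=cv2.INTER_CUBIC); cv2.imwrite(fn,c)
E
python3 - <<'E'
from h import *
r=lambda n:cv2.imread(f"pics/{n}0.png")[:,:,::-1]
crop(r('scene'),210,240,100,75,8,'pics/c1.png')
crop(r('side'),180,190,100,75,8,'pics/c2.png')
crop(r('wrist'),190,170,110,80,7,'pics/c3.png')
crop(r('side'),200,225,100,90,6,'pics/c4.png')
E
```

```text
(no output)
```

View pics/c1.png

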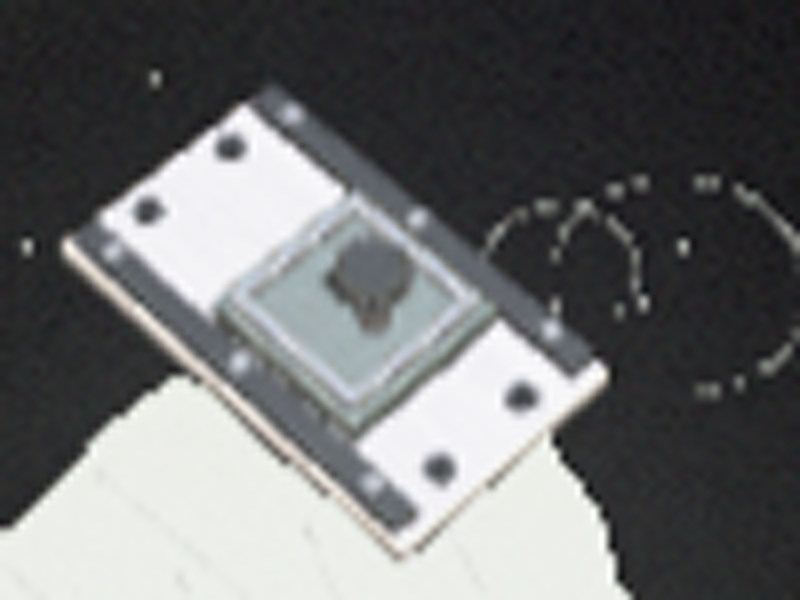

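View pics/c2.png

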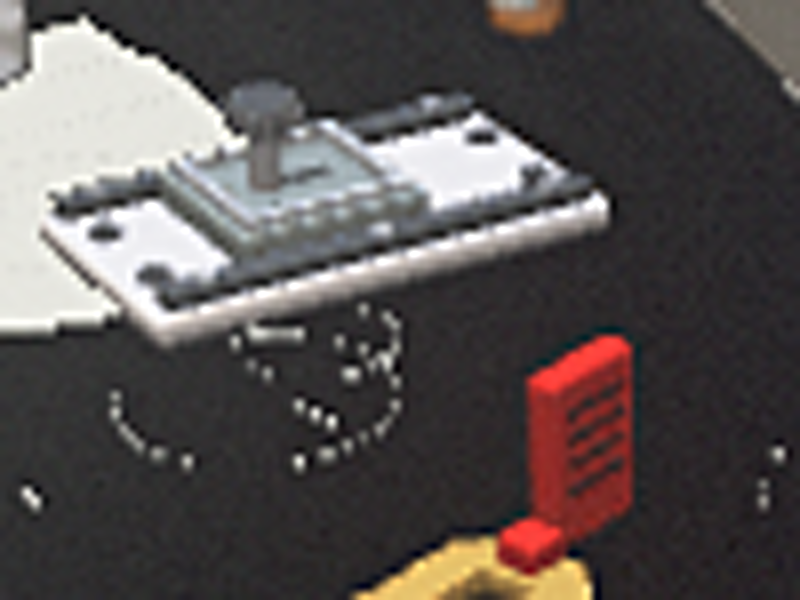

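View pics/c3.png

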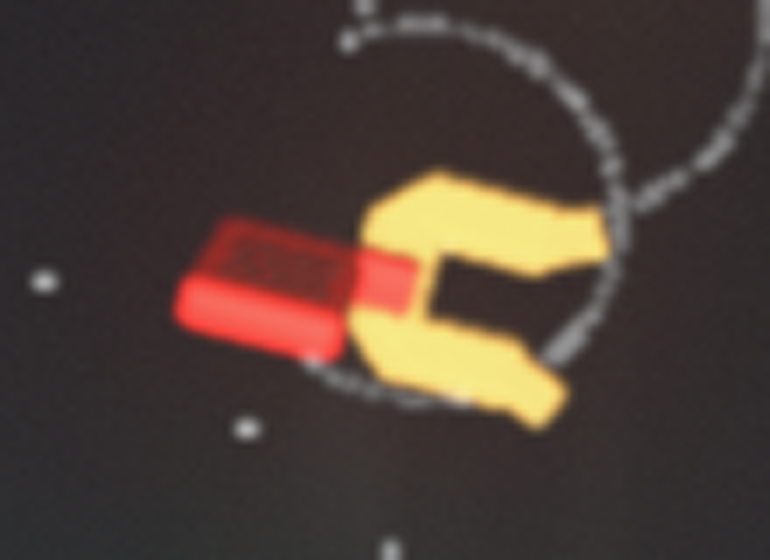

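View pics/c4.png

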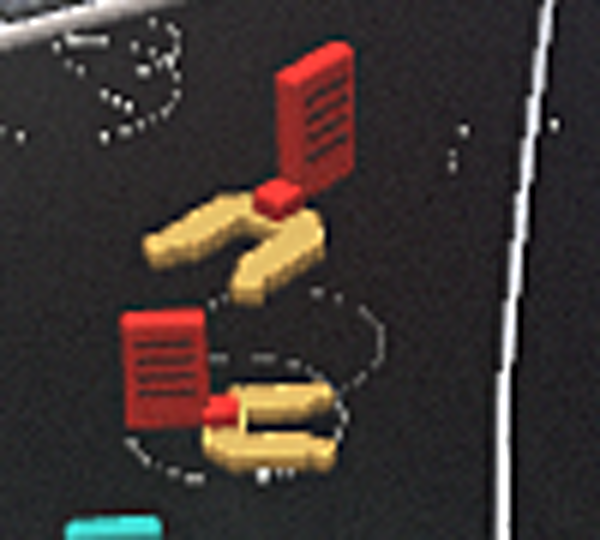

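```bash
cat > fit.py <<'E'
from h import *
from scipy.optimize import least_squares
def fit(obs,x0,nd):
    # obs: list of (model, pixel, fn(params)->local point)
    def P(p,l):
        c,s=np.cos(p[2]),np.sin(p[2]); return [p[0]+c*l[0]-s*l[1],p[1]+s*l[0]+c*l[1],l[2]]
    def res(p):
        return np.concatenate([proj(m,P(p,f(p[3] if nd>3 else 0)))[0]-px for m,px,f in obs])
    r=least_squares(res,x0,loss='soft_l1'); return r.x,res(r.x).reshape(-1,2),np.sqrt(np.diag(np.linalg.inv(r.jac.T@r.jac)))
E
python3 - <<'E'
from fit import *
W,S,D=[imaging.camera_model(n) for n in("wrist","scene","side")]
c=lambda p,x0,y0,s:np.array([x0+(p[0]+.5)/s-.5,y0+(p[1]+.5)/s-.5])
mm=lambda *a:(lambda d:np.array(a)/1000)
w=[((178,285),(-44,4,46)),((350,315),(-18,4,46)),((335,360),(-18,-4,46)),((178,318),(-44,-4,46)),((440,255),(-7,7,6)),((428,318),(-7,-7,6)),((605,207),(20,17,6)) ,((608,258),(20,10,6)),((568,392),(20,-17,6))]
obs=[(W,c(p,190,170,7),mm(*l)) for p,l in w if abs(l[1])!=17]
for p0 in w[:1]+w[4:6]: print(ray(W,*c(p0[0],190,170,7),p0[1][2]/1000))
print("washer",*fit(obs,[.45,-.04,-.2],3))
sd=[((120,312),(-44,4,46)),((200,312),(-18,4,46)),((238,398),(-9,0,12))]
fx=[((65,240),(80,46,10)),((270,83),(80,-46,10)),((608,370),(-80,-46,10)),((402,545),(-80,46,10))]
# z of plate corner
for l in fx: print(ray(S,*c(l[0],210,240,8),.01), l[1])
sc=[((355,210),lambda d:np.array([d+.028,-.023,.026])),((468,295),lambda d:np.array([d-.02,-.023,.026])),((352,393),lambda d:np.array([d-.02,.023,.026])),((243,298),lambda d:np.array([d+.028,.023,.026])),((372,325),lambda d:np.array([d-.005,0,.022])),((372,270),lambda d:np.array([d-.005,0,.054]))]
sid=[((45,228),(-80,46,10)),((162,328),(-80,-46,10)),((606,195),(80,-46,10)),((470,93),(80,46,10))]
sis=[((263,186),lambda d:np.array([d-.005,0,.022])),((263,95),lambda d:np.array([d-.005,0,.054]))]
obs=[(S,c(p,210,240,8),mm(*l)) for p,l in fx]+[(S,c(p,210,240,8),l) for p,l in sc]+[(D,c(p,180,190,8),mm(*l)) for p,l in sid]+[(D,c(p,180,190,8),l) for p,l in sis]
print("fixture",*fit(obs,[.45,.2,0.3,0],4))
print(fit([o for o in obs if o[0] is S],[.45,.2,0.3,0],4)[0],fit([o for o in obs if o[0] is D],[.45,.2,0.3,0],4)[0])
E
```

```text
[ 0.43134506 -0.02368788  0.046     ]
[ 0.46923489 -0.0305367   0.006     ]
[ 0.46682512 -0.04218181  0.006     ]
washer [ 0.4746536  -0.03670355 -0.22774537] [[ 1.17983792 -0.70677396]
 [-0.17340344  0.104466  ]
 [ 0.60621085  0.32982516]
 [-0.03039756  1.30207239]
 [ 0.10251766 -1.74502149]
 [-0.46533186 -0.18392343]
 [-1.91054438  0.32643126]] [0.00054766 0.00068597 0.02814991]
[0.57500762 0.37471895 0.01      ] (80, 46, 10)
[0.59689578 0.28766756 0.01      ] (80, -46, 10)
[0.44224441 0.25140265 0.01      ] (-80, -46, 10)
[0.42275391 0.33719708 0.01      ] (-80, 46, 10)
fixture [ 0.50936725  0.31368115  0.24603733 -0.01632302] [[-1.19958797  0.30603601]
 [-0.51280328 -0.18298534]
 [ 0.4532831  -0.5377299 ]
 [-0.12647738  1.00869871]
 [-0.01217799  0.01086485]
 [-0.89086337  0.43139727]
 [ 0.28218688 -0.55540385]
 [ 0.66089046 -0.23686302]
 [ 0.35992712 -0.4311364 ]
 [ 0.01595426 -0.96177977]
 [-1.31633113 -1.68587529]
 [-0.38006142 -0.61927922]
 [ 0.8784585   0.49778573]
 [ 0.18957059  1.44183364]
 [ 0.05297787  0.26367673]
 [-0.65773302  0.0273616 ]] [0.00120356 0.00096587 0.01284318 0.00165932]
[ 0.50892865  0.31364244  0.23600007 -0.0162871 ] [ 0.50957502  0.31372995  0.26640873 -0.01578734]
```

>>> {"fn": "carry_out", "kwargs": {
  "moves": [
    [-0.15, 0.08, 0.3, -0.09, 0],
    [-0.3, 0.15, 0.6, -0.18, 0],
    [-0.45, 0.25, 0.9, -0.28, 0],
    [-0.555, 0.297, 1, -0.38, 0],
    [-0.555, 0.297, 1, -0.47, 0],
    [-0.555, 0.297, 1, -0.57, 0],
    [-0.555, 0.297, 1, -0.66, 0],
    [-0.555, 0.297, 1, -0.76, 0],
    [-0.555, 0.297, 1, -0.855, 0],
    [-0.555, 0.297, 1, -0.855, 0],
    [-0.555, 0.297, 1, -0.855, 0]
  ]
}}

```text
clock: 1.25
eef_pos: [0.4443, -0.0297, 0.1562]
tool_rot: [0.784, 0.621, -0.0, -0.0]
ft_force: [0.6, 0.7, -0.2]
grip_width: 0.0427
```

```bash
python3 - <<'E'
from h import *
m=imaging.camera_model("wrist");im=imaging.camera("wrist"); cv2.imwrite("pics/w1.png",im[:,:,::-1])
o=bot.get_obs();print(o['clock'],o['eef_pos'],R.from_quat(o['tool_rot']).as_matrix(),o['joint_pos'],o['grip_width'],o['ft_force'])
print(m)
crop(im,150,120,260,200,3,'pics/w1c.png')
E
```

```text
1.3 [ 0.44439065 -0.02968867  0.15616474] [[ 2.28240983e-01  9.73604619e-01 -3.14279687e-04]
 [ 9.73604668e-01 -2.28240994e-01  2.15591923e-06]
 [-6.96324953e-05 -3.06476240e-04 -9.99999951e-01]] [-6.66967113e-02  2.07749942e-01 -3.11644159e-01  1.05171595e+00
 -1.87947583e-05  1.63573897e-01] 0.042590700109091266 [-0.39866031  0.02527618 -0.24884065]
{'fovy': 67.9048739782678, 'cx': 277.87075984550006, 'cy': 213.2494954111623, 'eye': array([ 0.36930371, -0.01200111,  0.27445881]), 'rotation': array([-0.12104887, -0.09620211,  0.61386214,  0.77412247])}
```

View pics/w1.png

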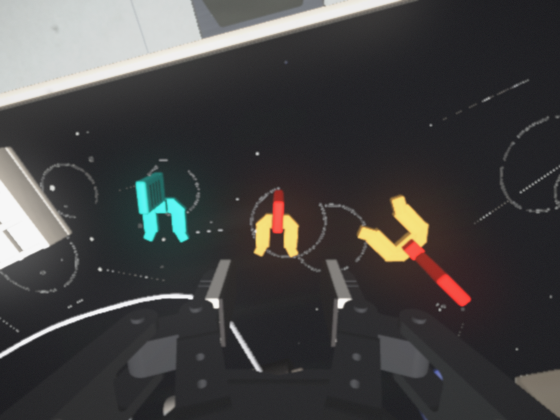

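```bash
python3 - <<'E'
from h import *
im=cv2.imread("pics/w1.png")[:,:,::-1]; crop(im,235,180,80,85,7,'pics/w1c.png')
E
```

```text
(no output)
```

View pics/w1c.png

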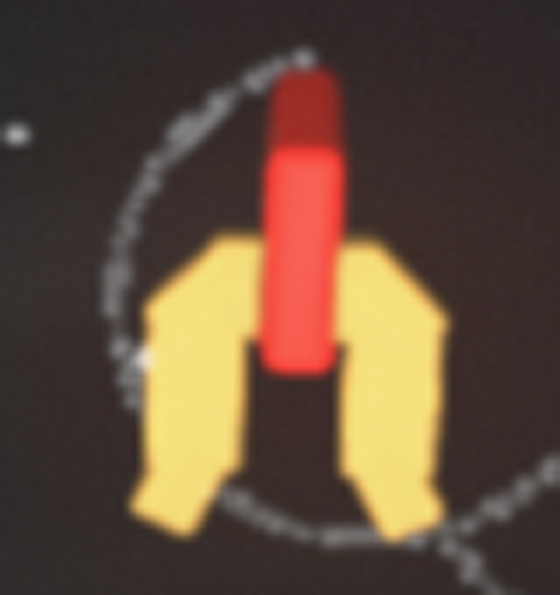

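```bash
python3 - <<'E'
from fit import *
W={'fovy': 67.9048739782678, 'cx': 277.87075984550006, 'cy': 213.2494954111623, 'eye': np.array([ 0.36930371, -0.01200111,  0.27445881]), 'rotation': np.array([-0.12104887, -0.09620211,  0.61386214,  0.77412247])}
c=lambda p,x0,y0,s:np.array([x0+(p[0]+.5)/s-.5,y0+(p[1]+.5)/s-.5])
mm=lambda *a:(lambda d:np.array(a)/1000)
w=[((268,149),(-44,-4,46)),((343,149),(-44,4,46)),((262,374),(-18,-4,46)),((335,374),(-18,4,46)),((146,390),(2,-19,6)),((445,390),(2,19,6)),((243,400),(3,-7,6)),((344,400),(3,7,6))]
obs=[(W,c(p,235,180,7),mm(*l)) for p,l in w]
p,r,s=fit(obs,[.4747,-.0367,-.2],3);print("washer",p,np.degrees(p[2]),s);print(r)
t=p[:2]-.031*np.array([np.cos(p[2]),np.sin(p[2])]);print("tab",t)
for q,l in w[4:]: print(ray(W,*c(q,235,180,7),.006))
E
```

```text
washer [ 0.47315902 -0.03729562 -0.25879765] -14.82801332172731 [0.00046197 0.00046675 0.01613374]
[[ 0.04951309 -0.79906769]
 [-0.13021044 -0.50569605]
 [ 0.10859247 -0.966295  ]
 [-0.12696087 -0.69201092]
 [ 0.72229315  0.79868073]
 [-0.9814425   1.89684234]
 [-0.19544208  0.71942817]
 [ 0.46918997  1.12314266]]
tab [ 0.44319137 -0.02936215]
[ 0.46930797 -0.0566277   0.006     ]
[ 0.47831428 -0.01816064  0.006     ]
[ 0.47361151 -0.04448446  0.006     ]
[ 0.47665838 -0.03147101  0.006     ]
```

>>> {"fn": "carry_out", "kwargs": {
  "moves": [
    [0, -0.008, 0.3, 0.015, 0],
    [0, -0.008, 0.65, 0.015, 0],
    [0, -0.008, 0.95, 0.015, 0],
    [0, -0.008, 1, 0.015, 0],
    [0, -0.008, 1, 0.015, 0]
  ]
}}

```text
clock: 1.8
eef_pos: [0.4429, -0.0295, 0.0558]
tool_rot: [0.79, 0.612, -0.001, -0.001]
ft_force: [0.1, -0.5, -0.1]
grip_width: 0.043
```

>>> {"fn": "carry_out", "kwargs": {
  "moves": [
    [0, 0, 0.1, 0, 0],
    [0, 0, 0.19, 0, 0],
    [0, 0, 0.19, 0, 0],
    [0, 0, 0.19, 0, -0.5],
    [0, 0, 0.19, 0, -1],
    [0, 0, 0.19, 0, -1],
    [0, 0, 0.19, 0, -1],
    [0, 0, 0.19, 0, -1],
    [0, 0, 0.19, 0, -1]
  ]
}}

```text
clock: 2.7
eef_pos: [0.4441, -0.0295, 0.0378]
tool_rot: [0.79, 0.613, 0.0, 0.0]
ft_force: [-0.6, 0.9, 4.8]
grip_width: 0.0074
```

```bash
python3 - <<'E'
from h import *
im=imaging.camera("wrist"); cv2.imwrite("pics/w2.png",im[:,:,::-1])
o=bot.get_obs();print(o['clock'],o['eef_pos'],o['grip_width'],o['ft_force'])
E
```

```text
2.75 [ 0.44413998 -0.02952133  0.03776779] 0.007144183335288324 [-0.56861116  0.51230729  6.38962188]
```

View pics/w2.png

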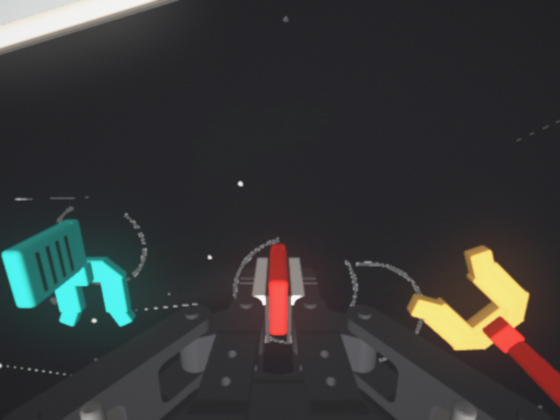

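>>> {"fn": "carry_out", "kwargs": {
  "moves": [
    [0, 0, -0.08, 0, -1],
    [0, 0, -0.25, 0, -1],
    [0, 0, -0.5, 0, -1],
    [0, 0, -0.75, 0, -1],
    [0.1, 0, -0.92, -0.05, -1],
    [0.3, 0, -1, -0.1, -1],
    [0.55, 0, -1, -0.18, -1],
    [0.8, 0, -1, -0.26, -1],
    [1, 0, -1, -0.317, -1],
    [1, 0, -1, -0.317, -1]
  ]
}}

```text
clock: 3.75
eef_pos: [0.469, 0.0692, 0.1374]
tool_rot: [0.613, 0.79, 0.0, -0.0]
ft_force: [-0.4, -1.5, -0.8]
grip_width: 0.0071
```

>>> {"fn": "carry_out", "kwargs": {
  "moves": [
    [0.25, 0, -0.15, 0, -1],
    [0.5, 0, -0.3, 0, -1],
    [0.75, 0, -0.45, 0, -1],
    [0.95, 0, -0.5, 0, -1],
    [1, 0, -0.5, 0, -1],
    [1, 0, -0.5, 0, -1],
    [1, 0, -0.5, 0, -1]
  ]
}}

```text
clock: 4.45
eef_pos: [0.4438, 0.1633, 0.1867]
tool_rot: [0.615, 0.788, -0.001, -0.0]
ft_force: [0.1, -0.9, -1.0]
grip_width: 0.0071
```

```bash
python3 - <<'E'
from h import *
import json
m=imaging.camera_model("wrist");im=imaging.camera("wrist"); cv2.imwrite("pics/w3.png",im[:,:,::-1])
o=bot.get_obs();print(o['clock'],o['eef_pos'],R.from_quat(o['tool_rot']).as_matrix()[:,0],o['grip_width'],o['ft_force'],o['joint_vel'].round(3))
json.dump({k:np.array(v).tolist() for k,v in m.items()},open('w3.json','w'))
crop(im,380,150,180,140,4.4,'pics/w3c.png')
E
```

```text
4.5 [0.44385027 0.16317398 0.18668736] [-2.42635523e-01  9.70117279e-01 -6.83481766e-04] 0.007380971803977782 [ 0.50250963 -0.39565145 -1.35080178] [-0.005  0.002  0.005 -0.001  0.002  0.   ]
```

View pics/w3.png

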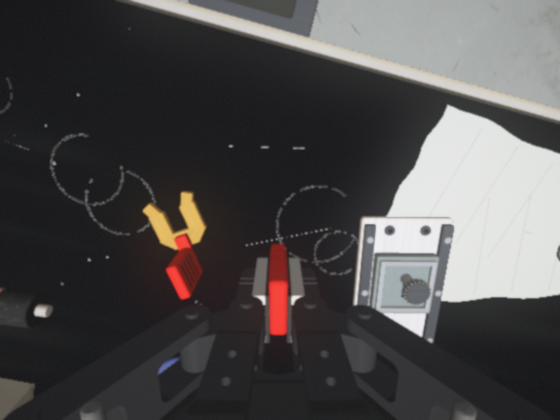

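View pics/w3c.png

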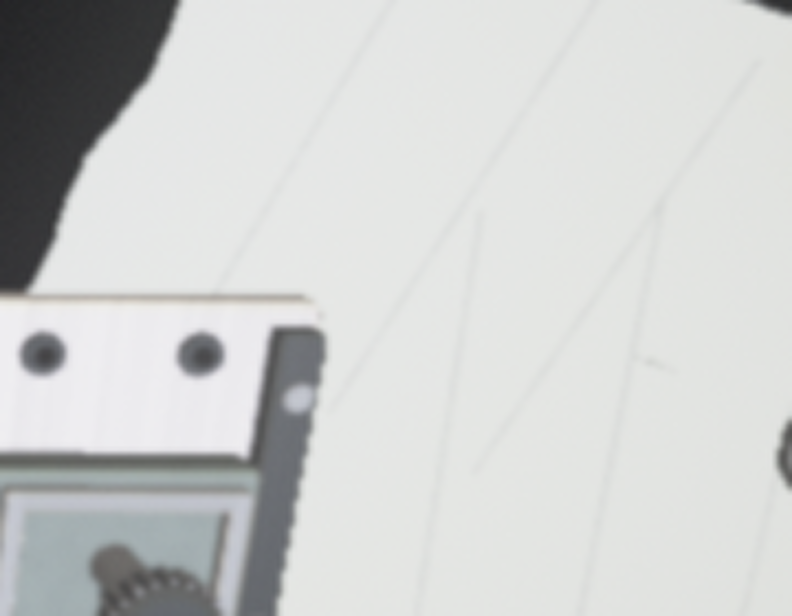

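```bash
python3 - <<'E'
from h import *
im=cv2.imread("pics/w3.png")[:,:,::-1]; crop(im,350,205,115,120,5,'pics/w3d.png')
E
```

```text
(no output)
```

View pics/w3d.png

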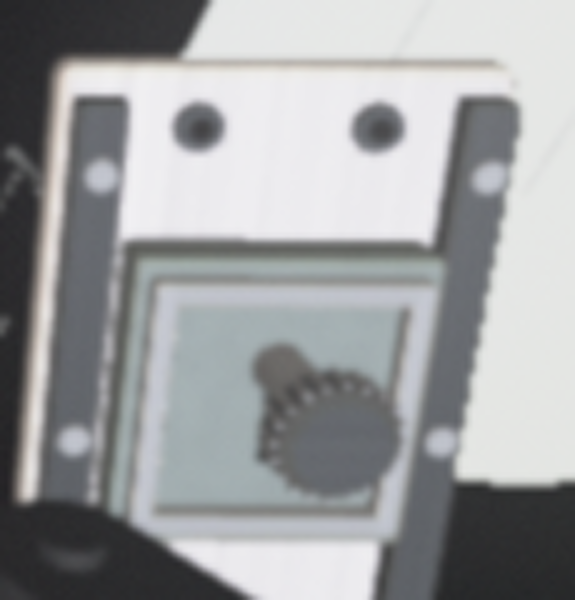

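```bash
python3 - <<'E'
from fit import *
import json
W=json.load(open('w3.json'));S,D=[imaging.camera_model(n) for n in("scene","side")]
c=lambda p,x0,y0,s:np.array([x0+(p[0]+.5)/s-.5,y0+(p[1]+.5)/s-.5])
mm=lambda *a:(lambda d:np.array(a)/1000)
md=lambda x,y,z:(lambda d:np.array([d+x/1000,y/1000,z/1000]))
L=[((150,283),md(-25,-28,26)),((440,287),md(-25,28,26)),((180,303),md(-20,-23,26)),((410,308),md(-20,23,26)),((398,540),md(33,28,26)),((130,520),md(33,-28,26)),((278,364),md(-5,0,22)),((340,433),md(-5,0,54)),((60,70),mm(-80,-46,10)),((514,74),mm(-80,46,10))]
ow=[(W,c(p,350,205,5),l) for p,l in L]
p,r,s=fit(ow,[.51,.313,.245,-.016],4);print(p,s,np.degrees(p[2]));print(r)
def st(p):return p[:2]+(p[3]-.005)*np.array([np.cos(p[2]),np.sin(p[2])])
print("stem",st(p), "prev",st(np.array([.50937,.31368,.246,-.0163])))
E
```

```text
[ 0.51265666  0.31347844  0.24287295 -0.01664697] [0.00076438 0.00052812 0.00952998 0.00094944] 13.91559477012556
[[ 1.05705579 -0.22454987]
 [-0.25502707 -0.8415382 ]
 [-0.42816513  0.35508098]
 [-0.0921258  -0.4956036 ]
 [-0.68514731 -1.14322048]
 [-0.69896118  2.68721534]
 [-0.34310737 -0.33098105]
 [ 0.6990349   3.2102052 ]
 [ 0.00356845  0.32859259]
 [ 1.27063471 -0.16913079]]
stem [0.491645   0.30827251] prev [0.48871125 0.30849289]
```

>>> {"fn": "carry_out", "kwargs": {
  "moves": [
    [0.25, 0, 0, 0, -1],
    [0.5, 0, 0, 0, -1],
    [0.75, 0, 0, 0, -1],
    [0.95, 0, 0, 0, -1],
    [1, 0, 0, 0, -1],
    [1, 0, 0, 0, -1]
  ]
}}

```text
clock: 5.1
eef_pos: [0.4197, 0.2609, 0.1868]
tool_rot: [0.615, 0.789, -0.001, 0.0]
ft_force: [0.3, -0.8, -1.1]
grip_width: 0.0072
```

>>> {"fn": "carry_out", "kwargs": {
  "moves": [
    [0.15, 0, 0.15, 0, -1],
    [0.3, 0, 0.35, 0, -1],
    [0.3, 0, 0.6, 0, -1],
    [0.3, 0, 0.8, 0, -1],
    [0.3, 0, 0.95, 0, -1],
    [0.3, 0, 1, 0, -1],
    [0.3, 0, 1, 0, -1],
    [0.3, 0, 1, 0, -1]
  ]
}}

```text
clock: 5.9
eef_pos: [0.4132, 0.2901, 0.088]
tool_rot: [0.615, 0.788, 0.0, 0.0]
ft_force: [0.3, -0.0, -1.6]
grip_width: 0.0069
```

```bash
cat > look.py <<'E'
from h import *
import sys
n=sys.argv[1]
def st(p):
    u=np.array([.9705,.2410]);v=np.array([-.2410,.9705]);return np.round([p[:2]@u,p[:2]@v,p[2]],4), 
o=bot.get_obs();print(o['clock'],"s,t,z",st(o['eef_pos']),np.degrees(np.arctan2(*R.from_quat(o['tool_rot']).as_matrix()[[1,0],0])),R.from_quat(o['tool_rot']).as_matrix()[:,2].round(4),o['grip_width'],o['ft_force'],o['ft_torque'])
for cam,b in (("side",(165,165,110,85,7)),("scene",(200,225,110,85,7))):
    im=imaging.camera(cam); cv2.imwrite(f"pics/{n}_{cam}.png",im[:,:,::-1]); crop(im,*b,f"pics/{n}_{cam}c.png")
E
python3 look.py a
```

```text
5.9 s,t,z (array([0.4709, 0.182 , 0.088 ]),) 104.06992450613187 [ 9.e-04  5.e-04 -1.e+00] 0.006902402152855355 [ 0.3067976  -0.04805801 -1.55830455] [-0.06338952 -0.01049841  0.01116024]
```

View pics/a_sidec.png

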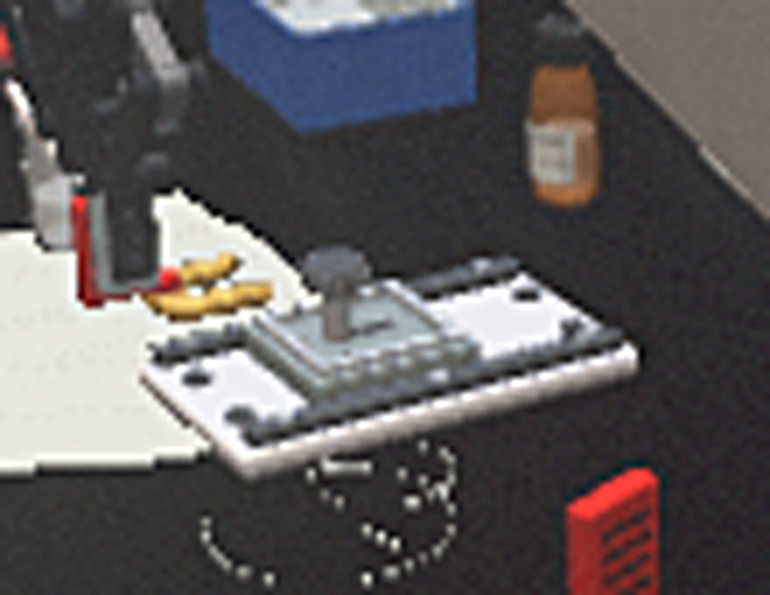

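View pics/a_scenec.png

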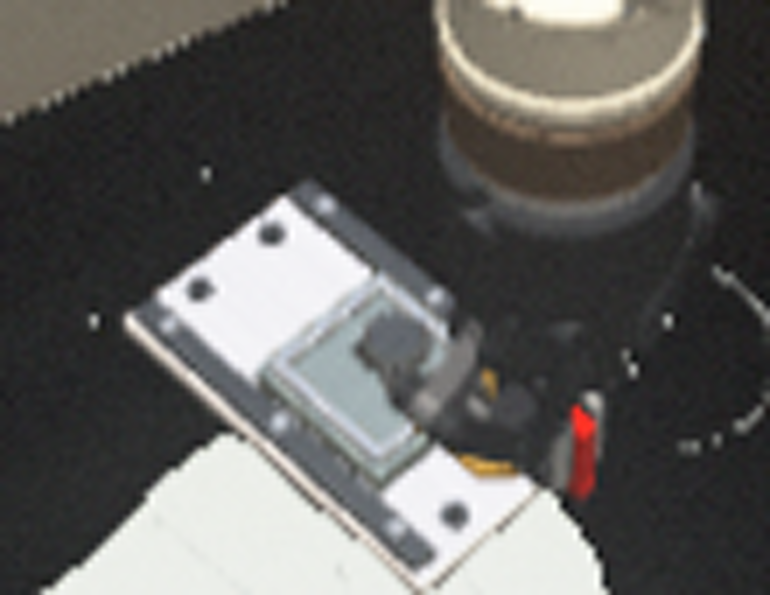

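>>> {"fn": "carry_out", "kwargs": {
  "moves": [
    [0, 0, 0.1, 0, -1],
    [0, 0, 0.19, 0, -1],
    [0, 0, 0.19, 0, -1],
    [0, 0.08, 0.19, 0, -1],
    [0, 0.14, 0.19, 0, -1],
    [0, 0.2, 0.19, 0, -1],
    [0, 0.24, 0.19, 0, -1],
    [0, 0.24, 0.19, 0, -1]
  ]
}}

```text
clock: 6.8
eef_pos: [0.4367, 0.2966, 0.0685]
tool_rot: [0.615, 0.789, 0.0, 0.0]
ft_force: [0.3, 0.2, -0.9]
grip_width: 0.0073
```

```bash
python3 look.py b
```

```text
6.8 s,t,z (array([0.4953, 0.1826, 0.0685]),) 104.10587927876362 [ 8.e-04  5.e-04 -1.e+00] 0.007343090327759001 [ 0.30359286  0.22195976 -0.90371433] [-0.06548318  0.03745888  0.05584499]
```

View pics/b_sidec.png

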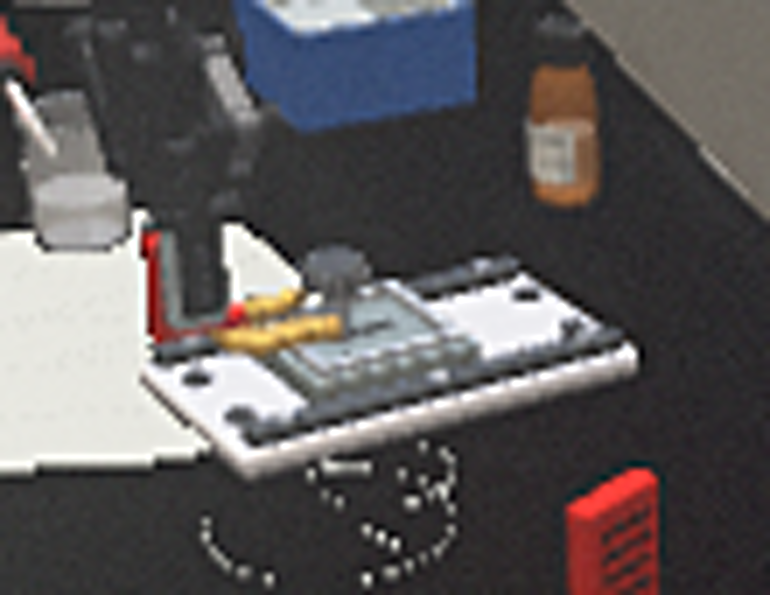

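View pics/b_scenec.png

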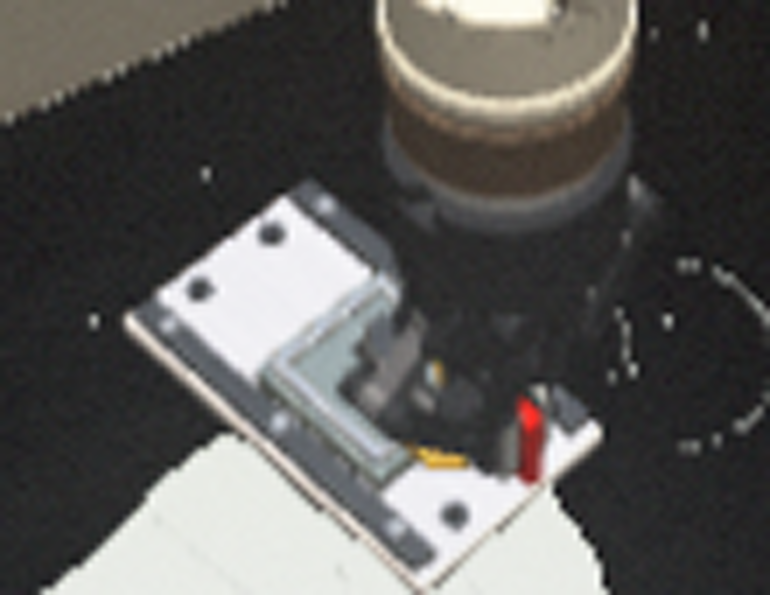

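>>> {"fn": "carry_out", "kwargs": {
  "moves": [
    [-0.01, 0.04, 0, 0, -1],
    [-0.01, 0.08, 0, 0, -1],
    [-0.01, 0.12, 0, 0, -1],
    [-0.01, 0.16, 0, 0, -1],
    [-0.01, 0.19, 0, 0, -1],
    [-0.01, 0.2, 0, 0, -1],
    [-0.01, 0.2, 0, 0, -1]
  ]
}}

```text
clock: 7.6
eef_pos: [0.4555, 0.3002, 0.0682]
tool_rot: [0.615, 0.789, -0.0, -0.0]
ft_force: [-0.2, -0.2, -0.3]
grip_width: 0.0073
```

```bash
python3 look.py c
```

```text
7.6 s,t,z (array([0.5144, 0.1815, 0.0682]),) 104.12368505893807 [-1.e-04 -0.e+00 -1.e+00] 0.007273593519571118 [-0.199589   -0.19770982 -0.27556336] [0.00479831 0.02735321 0.00524931]
```

View pics/c_sidec.png

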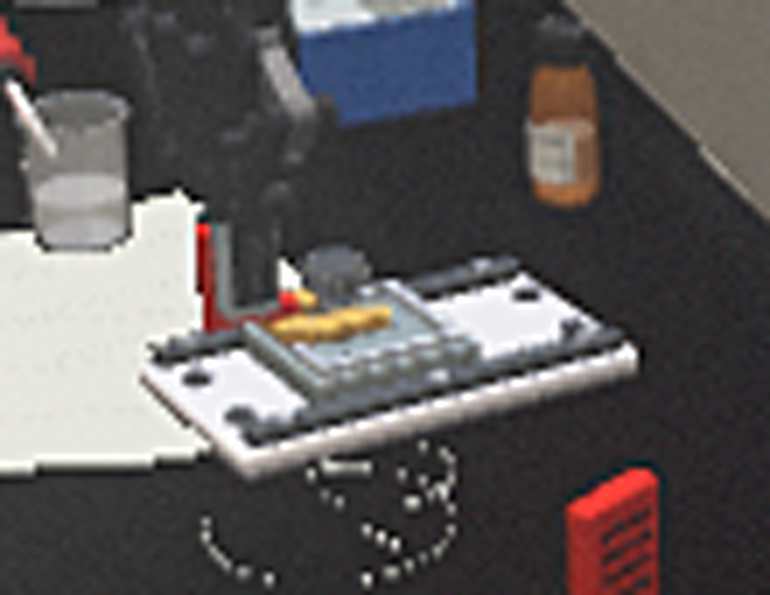

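>>> {"fn": "carry_out", "kwargs": {
  "moves": [
    [0, 0.01, 0, 0, -1],
    [0, 0.02, 0, 0, -1],
    [0, 0.03, 0, 0, -1],
    [0, 0.03, 0, 0, -1],
    [0, 0.03, 0, 0, -1]
  ]
}}

```text
clock: 8.2
eef_pos: [0.4583, 0.3009, 0.0683]
tool_rot: [0.615, 0.789, -0.0, -0.0]
ft_force: [-0.4, -0.9, -1.0]
grip_width: 0.0073
```

>>> {"fn": "carry_out", "kwargs": {
  "moves": [
    [0, 0.01, 0, 0, -1],
    [0, 0.02, 0, 0, -1],
    [0, 0.02, 0, 0, -1],
    [0, 0.02, 0, 0, -1]
  ]
}}

```text
clock: 8.6
eef_pos: [0.4602, 0.3014, 0.0683]
tool_rot: [0.615, 0.789, -0.0, -0.0]
ft_force: [0.3, -0.8, -1.0]
grip_width: 0.0073
```

>>> {"fn": "carry_out", "kwargs": {
  "moves": [
    [0, 0.01, 0, 0, -1],
    [0, 0.02, 0, 0, -1],
    [0, 0.02, 0, 0, -1],
    [0, 0.02, 0, 0, -1]
  ]
}}

```text
clock: 9.0
eef_pos: [0.4619, 0.3017, 0.0681]
tool_rot: [0.615, 0.789, -0.0, -0.0]
ft_force: [0.1, 0.6, -1.4]
grip_width: 0.0071
```

>>> {"fn": "carry_out", "kwargs": {
  "moves": [
    [0, 0.01, 0, 0, -1],
    [0, 0.015, 0, 0, -1],
    [0, 0.015, 0, 0, -1],
    [0, 0.015, 0, 0, -1]
  ]
}}

```text
clock: 9.4
eef_pos: [0.4632, 0.3021, 0.068]
tool_rot: [0.615, 0.789, -0.0, -0.0]
ft_force: [-2.4, -0.4, -1.9]
grip_width: 0.0073
```

>>> {"fn": "carry_out", "kwargs": {
  "moves": [
    [0, 0.01, 0, 0, -1],
    [0, 0.015, 0, 0, -1],
    [0, 0.015, 0, 0, -1],
    [0, 0.015, 0, 0, -1]
  ]
}}

```text
clock: 9.8
eef_pos: [0.4645, 0.3024, 0.068]
tool_rot: [0.615, 0.789, -0.001, -0.0]
ft_force: [-3.2, -1.0, -2.9]
grip_width: 0.0074
```

>>> {"fn": "carry_out", "kwargs": {
  "moves": [
    [0, 0.01, 0, 0, -1],
    [0, 0.02, 0, 0, -1],
    [0, 0.025, 0, 0, -1],
    [0, 0.027, 0, 0, -1],
    [0, 0.027, 0, 0, -1],
    [0, 0.027, 0, 0, -1]
  ]
}}

```text
clock: 10.4
eef_pos: [0.4671, 0.3029, 0.0675]
tool_rot: [0.615, 0.789, -0.001, -0.0]
ft_force: [-4.5, -0.7, -8.6]
grip_width: 0.007
```

```bash
python3 look.py d
```

```text
10.4 s,t,z (array([0.5263, 0.1814, 0.0675]),) 104.1297289857464 [-1.6e-03 -9.0e-04 -1.0e+00] 0.007029959284757008 [-4.45970898 -0.67280224 -8.60589387] [-0.12071186  1.05869933 -0.02982451]
```

View pics/d_sidec.png

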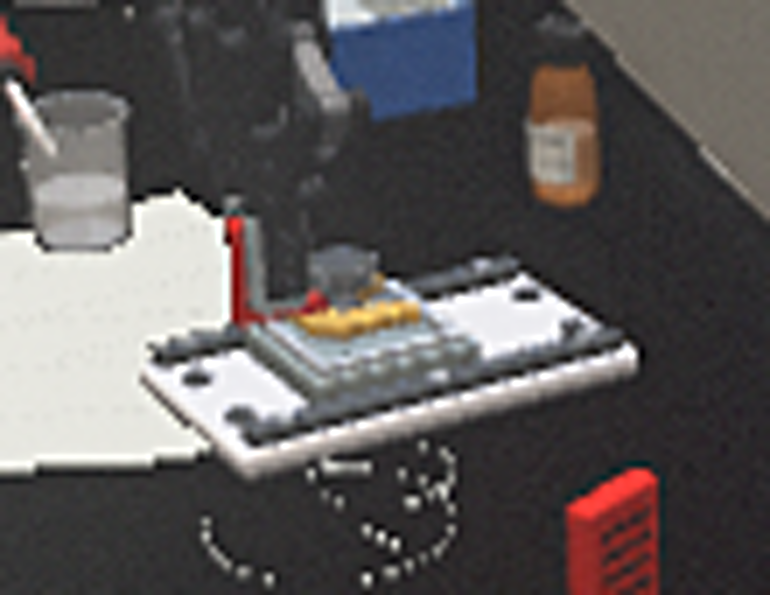

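>>> {"fn": "carry_out", "kwargs": {
  "moves": [
    [0, 0, 0.01, 0, -1],
    [0, 0, 0.015, 0, -1],
    [0, 0, 0.015, 0, -1],
    [0, 0, 0.015, 0, -1]
  ]
}}

```text
clock: 10.9
eef_pos: [0.4678, 0.3031, 0.0672]
tool_rot: [0.615, 0.789, 0.0, 0.0]
ft_force: [-5.8, -1.8, -3.6]
grip_width: 0.0072
```

```bash
python3 look.py e
```

```text
10.9 s,t,z (array([0.527 , 0.1815, 0.0672]),) 104.11783626611941 [ 5.e-04 -1.e-04 -1.e+00] 0.007241502473931934 [-5.76086251 -1.8389125  -3.60689939] [-0.50518291  1.17901834 -0.04322002]
```

View pics/e_side.png

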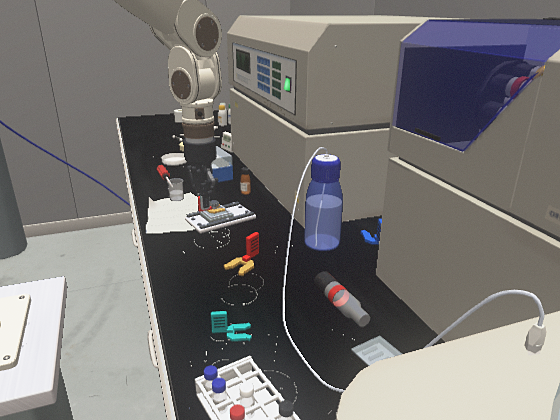

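View pics/e_scenec.png

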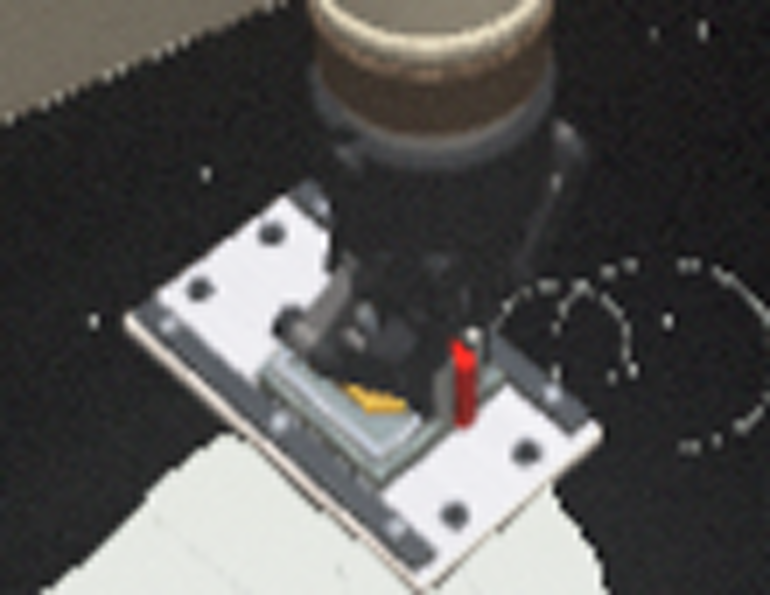

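>>> {"fn": "carry_out", "kwargs": {
  "moves": [
    [0, 0.004, 0.006, 0, -1],
    [0, 0.008, 0.012, 0, -1],
    [0, 0.008, 0.012, 0, -1],
    [0, 0.008, 0.012, 0, -1]
  ]
}}

```text
clock: 11.4
eef_pos: [0.4688, 0.3035, 0.0669]
tool_rot: [0.615, 0.789, 0.001, 0.0]
ft_force: [-5.2, -3.1, 0.7]
grip_width: 0.007
```

```bash
python3 look.py f
```

```text
11.4 s,t,z (array([0.5281, 0.1816, 0.0669]),) 104.12258916713475 [ 1.3e-03  5.0e-04 -1.0e+00] 0.006954782638705089 [-5.16567361 -3.05477793  0.66708026] [-0.60201288  1.3177919  -0.01996735]
```

View pics/f_sidec.png

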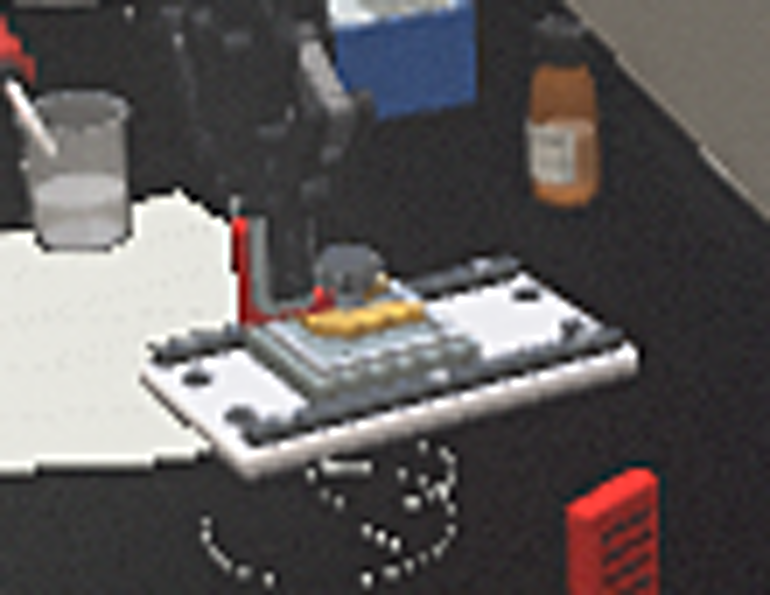

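>>> {"fn": "carry_out", "kwargs": {
  "moves": [
    [0, 0, 0.01, 0, -1],
    [0, 0, 0.02, 0, -1],
    [0, 0, 0.03, 0, -1],
    [0, 0, 0.03, 0, -1],
    [0, 0, 0.03, 0, -1]
  ]
}}

```text
clock: 12.0
eef_pos: [0.4688, 0.3041, 0.0642]
tool_rot: [0.615, 0.789, 0.001, 0.0]
ft_force: [-5.9, -1.5, 1.5]
grip_width: 0.0071
```

```bash
python3 look.py g
```

```text
12.0 s,t,z (array([0.5283, 0.1821, 0.0642]),) 104.14329419120997 [ 0.0015  0.0017 -1.    ] 0.007107446994535419 [-5.92290323 -1.51600168  1.52502854] [-0.38313626  1.39164076 -0.00396562]
```

View pics/g_sidec.png

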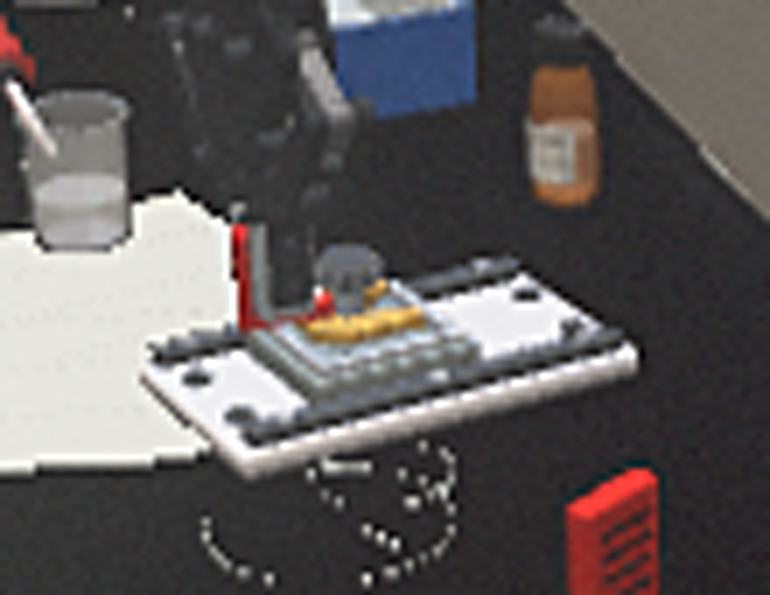

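>>> {"fn": "carry_out", "kwargs": {
  "moves": [
    [0, 0, 0.01, 0, -1],
    [0, 0, 0.02, 0, -1],
    [0, 0, 0.03, 0, -1],
    [0, 0, 0.03, 0, -1]
  ]
}}

```text
clock: 12.5
eef_pos: [0.4688, 0.3042, 0.0612]
tool_rot: [0.615, 0.789, 0.001, -0.0]
ft_force: [-7.0, -1.7, 2.1]
grip_width: 0.0071
```

```bash
python3 look.py h
```

```text
12.5 s,t,z (array([0.5283, 0.1822, 0.0612]),) 104.14902549711114 [ 0.0014  0.002  -1.    ] 0.007076381611033155 [-7.01812292 -1.6666279   2.09326829] [-0.33414514  1.42788278 -0.04788281]
```

View pics/h_sidec.png

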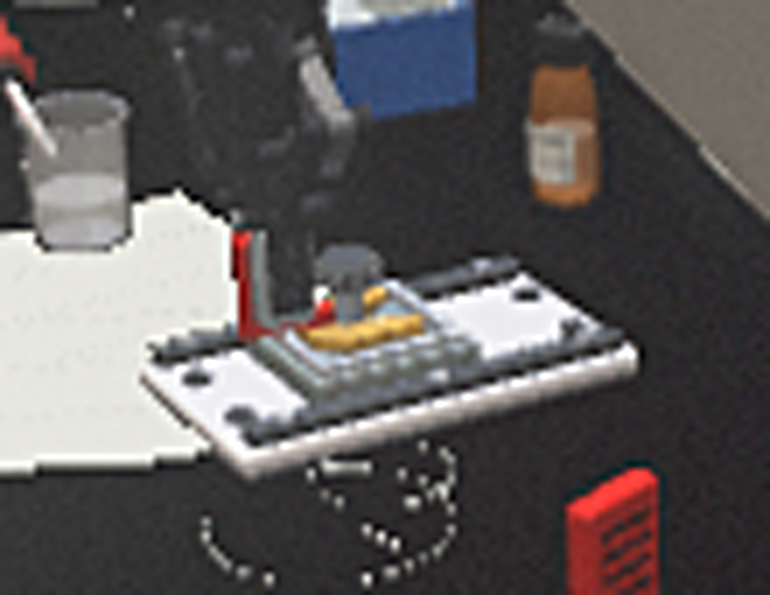

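>>> {"fn": "carry_out", "kwargs": {
  "moves": [
    [0, 0, 0.01, 0, -1],
    [0, 0, 0.015, 0, -1],
    [0, 0, 0.015, 0, -1]
  ]
}}

```text
clock: 12.9
eef_pos: [0.469, 0.3043, 0.0598]
tool_rot: [0.615, 0.789, 0.001, 0.0]
ft_force: [-5.8, -1.6, 1.7]
grip_width: 0.0073
```

>>> {"fn": "carry_out", "kwargs": {
  "moves": [
    [0, 0, 0.005, 0, -1],
    [0, 0, 0.01, 0, -1],
    [0, 0, 0.01, 0, -1]
  ]
}}

```text
clock: 13.2
eef_pos: [0.469, 0.3043, 0.0598]
tool_rot: [0.615, 0.789, 0.002, 0.0]
ft_force: [-8.5, -2.9, 8.1]
grip_width: 0.0073
```

>>> {"fn": "carry_out", "kwargs": {
  "moves": [
    [0, -0.005, 0, 0, -1],
    [0, -0.01, 0, 0, -1],
    [0, -0.015, 0, 0, -1],
    [0, -0.02, 0, 0, -1],
    [0, -0.02, 0, 0, -1]
  ]
}}

```text
clock: 13.7
eef_pos: [0.4688, 0.3042, 0.0597]
tool_rot: [0.615, 0.789, 0.003, 0.001]
ft_force: [-3.7, -1.4, 7.1]
grip_width: 0.0073
```

```bash
python3 look.py i
```

```text
13.7 s,t,z (array([0.5283, 0.1823, 0.0597]),) 104.12357939737846 [ 0.0056  0.0031 -1.    ] 0.007268055163549239 [-3.66582581 -1.44935266  7.13880991] [-0.43304422  0.86842546 -0.04162365]
```

View pics/i_sidec.png

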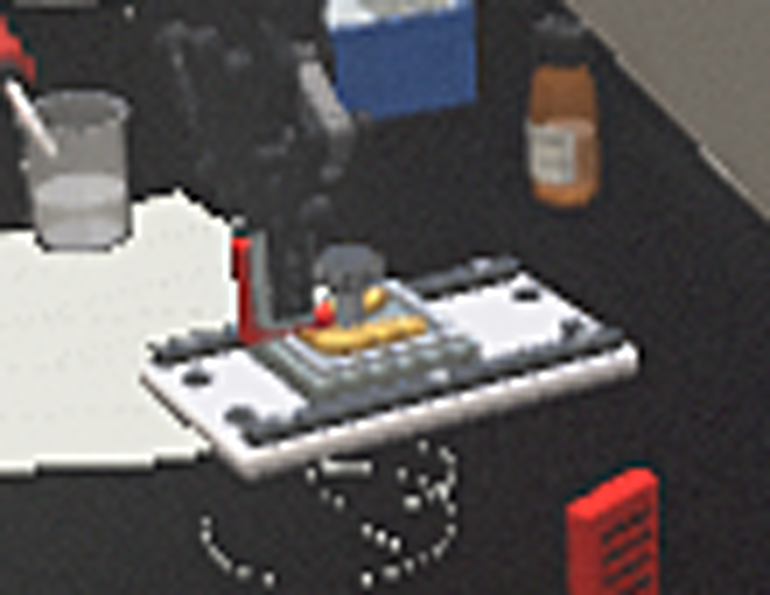

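>>> {"fn": "carry_out", "kwargs": {
  "moves": [
    [0, 0, -0.005, 0, -1],
    [0, 0, -0.008, 0, -0.9],
    [0, 0, -0.008, 0, -0.75],
    [0, 0, -0.008, 0, -0.6],
    [0, 0, -0.008, 0, -0.4],
    [0, 0, -0.008, 0, -0.4],
    [0, 0, -0.008, 0, -0.4]
  ]
}}

```text
clock: 14.5
eef_pos: [0.4667, 0.303, 0.0577]
tool_rot: [0.615, 0.789, -0.0, 0.0]
ft_force: [0.1, 0.4, -1.1]
grip_width: 0.0256
```

```bash
python3 look.py j
```

```text
14.5 s,t,z (array([0.5259, 0.1815, 0.0577]),) 104.12607880471718 [ 1.e-04 -1.e-04 -1.e+00] 0.025563978677474532 [ 0.1208049   0.36777891 -1.12043653] [-0.01471727  0.00217473  0.05734954]
```

View pics/j_sidec.png

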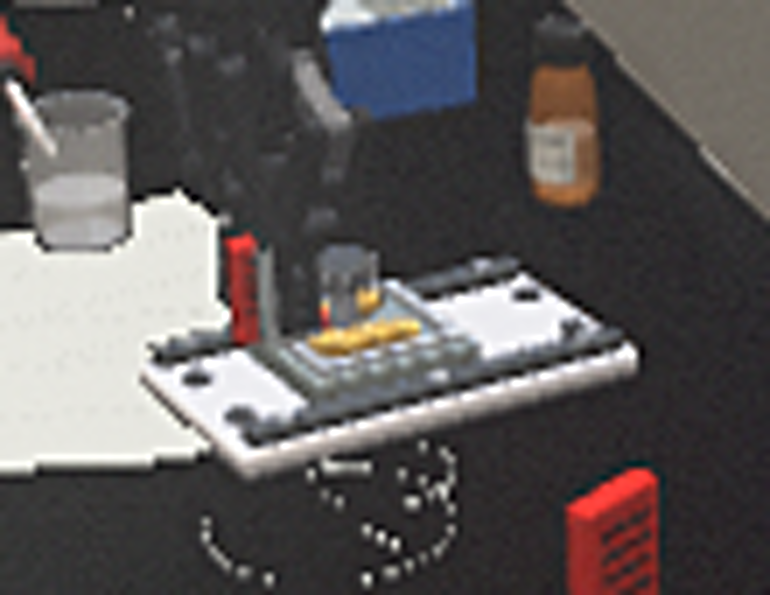

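>>> {"fn": "carry_out", "kwargs": {
  "moves": [
    [0, 0, -0.05, 0, -0.3],
    [0, 0, -0.15, 0, -0.2],
    [0, 0, -0.35, 0, -0.2],
    [0, 0, -0.6, 0, -0.2],
    [0, 0, -0.85, 0, -0.2],
    [0, 0, -1, 0, -0.2],
    [0, 0, -1, 0, -0.2]
  ]
}}

```text
clock: 15.3
eef_pos: [0.4683, 0.3041, 0.1616]
tool_rot: [0.615, 0.789, 0.003, 0.001]
ft_force: [0.0, 0.8, -0.0]
grip_width: 0.034
```

>>> {"fn": "carry_out", "kwargs": {
  "moves": [
    [-0.4, 0, -0.3, 0, -0.2],
    [-0.8, 0, -0.5, 0, -0.2],
    [-1, 0, -0.5, 0, -0.2],
    [-1, 0, -0.5, 0, -0.2],
    [-1, 0, -0.5, 0, -0.2],
    [-1, 0, -0.5, 0, -0.2]
  ]
}}

```text
clock: 15.9
eef_pos: [0.4903, 0.2065, 0.2071]
tool_rot: [0.614, 0.789, -0.001, -0.001]
ft_force: [0.6, 0.2, 0.4]
grip_width: 0.0342
```

```bash
python3 look.py k; python3 - <<'E'
from h import *
import json
m=imaging.camera_model("wrist");im=imaging.camera("wrist"); cv2.imwrite("pics/w4.png",im[:,:,::-1])
json.dump({k:np.array(v).tolist() for k,v in m.items()},open('w4.json','w'))
E
```

```text
15.9 s,t,z (array([0.5256, 0.0823, 0.2071]),) 104.18037454837086 [-1.6e-03 -3.0e-04 -1.0e+00] 0.034238268783332595 [0.63187636 0.17262495 0.35731587] [ 0.03496694 -0.02396648 -0.00684885]
```

View pics/k_sidec.png

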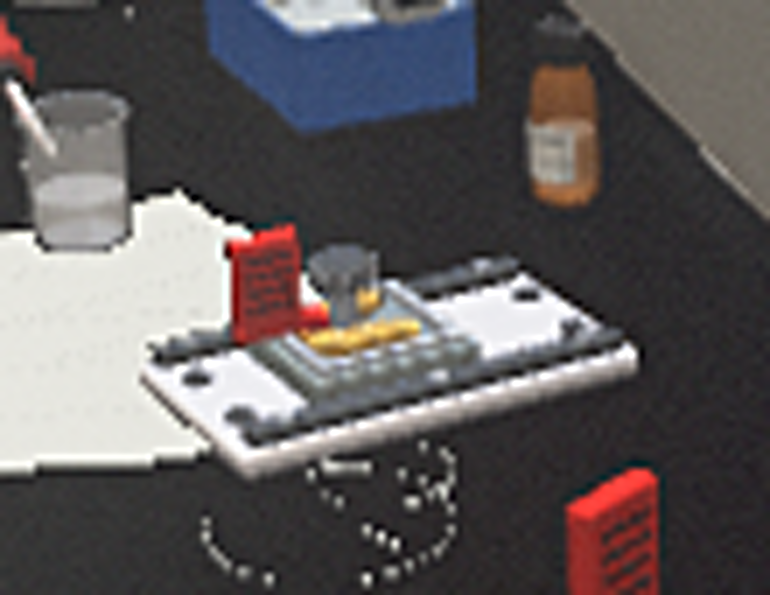

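View pics/k_scenec.png

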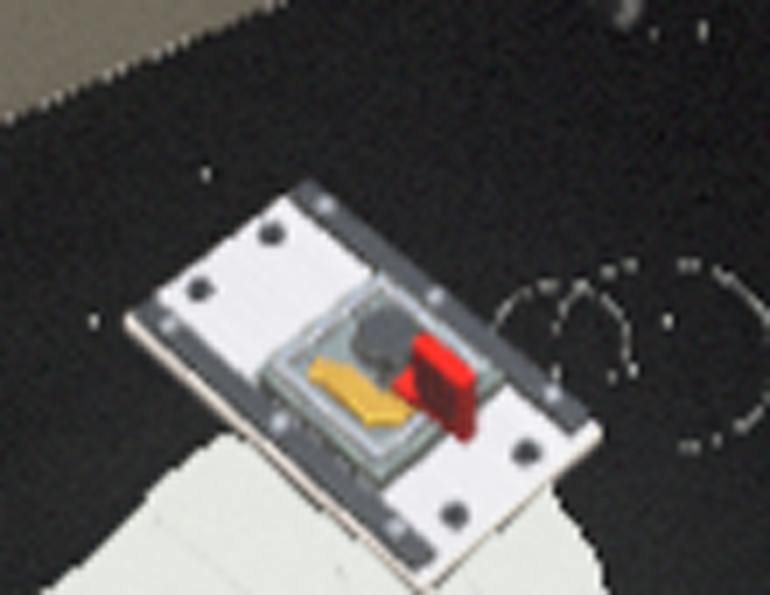

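View pics/w4.png

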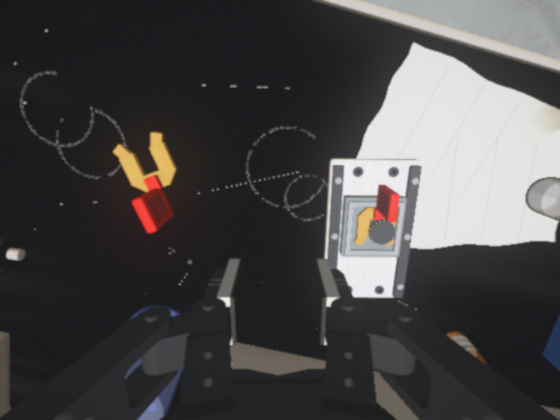

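```bash
python3 - <<'E'
from h import *
im=cv2.imread("pics/w4.png")[:,:,::-1]; crop(im,325,175,95,85,7,'pics/w4c.png')
E
```

```text
(no output)
```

View pics/w4c.png

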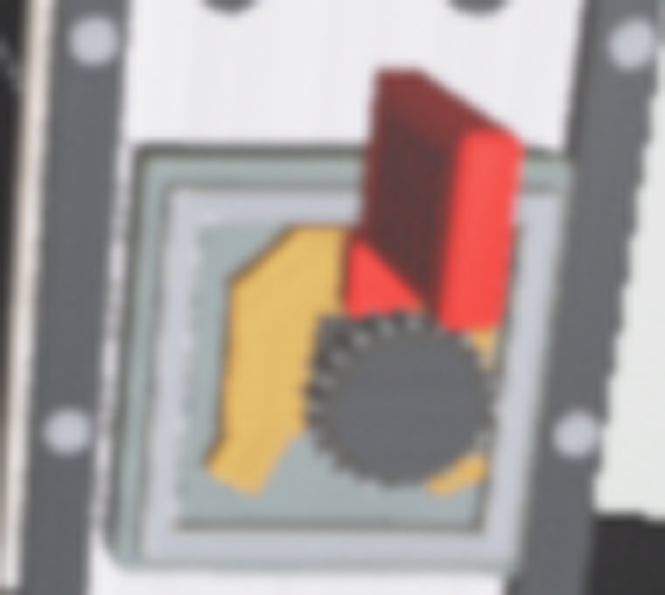

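```bash
python3 - <<'E'
from fit import *
import json
W=json.load(open('w4.json'))
c=lambda p:np.array([325+(p[0]+.5)/7-.5,175+(p[1]+.5)/7-.5])
md=lambda x,y,z:(lambda d:np.array([d+x/1000,y/1000,z/1000]))
L=[((172,190),md(-25,-28,26)),((562,193),md(-25,28,26)),((520,560),md(33,28,26)),((140,555),md(33,-28,26)),((200,218),md(-20,-23,26))]
fx=[(W,c(p),l) for p,l in L]
p,r,s=fit(fx+[(W,c((93,42)),lambda d:np.array([-.068,-.039,.017]))],[.512,.3135,.243,-.0165],4);print("fixture/d",p,s)
w=[((458,132),(-44,-4,46)),((520,142),(-44,4,46)),((440,326),(-18,-4,46)),((503,330),(-18,4,46)),((300,228),(-20,-10,6)),((232,290),(-14,-19,6)),((220,440),(9,-19,6))]
for z in (22,24,26):
    q,r,s=fit([(W,c(a),md(l[0],l[1],l[2]+z)) for a,l in w[:4]],[p[0],p[1],p[2],0],3)
    home=p[:2]+p[3]*np.array([np.cos(p[2]),np.sin(p[2])])
    d=q[:2]-home;print(z,"tab-based bore rel home (x,y mm)",1e3*(R.from_euler('z',-p[2]).apply([*d,0]))[:2],"yaw diff",np.degrees(q[2]-p[2]),np.abs(r).max(), "base/top check")
q=np.array([*home,p[2]]);Rz=R.from_euler('z',q[2])
for a,l in w: print(l,c(a),proj(W,Rz.apply(np.array(l)/1e3+[0,0,.022])+[*home,0])[0].round(1))
E
```

```text
fixture/d [ 0.51986131  0.31566813  0.24212623 -0.02399018] [0.00117082 0.00061716 0.01282631 0.0012511 ]Traceback (most recent call last):
  File "<stdin>", line 11, in <module>
  File "fit.py", line 9, in fit
    r=least_squares(res,x0,loss='soft_l1'); return r.x,res(r.x).reshape(-1,2),np.sqrt(np.diag(np.linalg.inv(r.jac.T@r.jac)))
                                                                                              ~~~~~~~~~~~~~^^^^^^^^^^^^^^^
    ainv = _umath_linalg.inv(a, signature=signature)
    raise LinAlgError("Singular matrix")
numpy.linalg.LinAlgError: Singular matrix
```

```bash
python3 - <<'E'
from fit import *
import json
W=json.load(open('w4.json'))
c=lambda p:np.array([325+(p[0]+.5)/7-.5,175+(p[1]+.5)/7-.5])
mm=lambda x,y,z:(lambda d:np.array([x/1000,y/1000,z/1000]))
L=[((172,190),mm(-25,-28,26)),((562,193),mm(-25,28,26)),((520,560),mm(33,28,26)),((140,555),mm(33,-28,26)),((200,218),mm(-20,-23,26))]
p,r,s=fit([(W,c(a),l) for a,l in L],[.488,.31,.243],3);print("block",p,s,np.abs(r).max())
w=[((458,132),(-44,-4,46)),((520,142),(-44,4,46)),((440,326),(-18,-4,46)),((503,330),(-18,4,46)),((300,228),(-20,-10,6)),((232,290),(-14,-19,6)),((220,440),(9,-19,6))]
for z in (22,24,26):
    q,r,s=fit([(W,c(a),mm(l[0],l[1],l[2]+z)) for a,l in w[:4]],p,3)
    print(z,"bore rel home mm",1e3*R.from_euler('z',-p[2]).apply([*(q[:2]-p[:2]),0])[:2],"yaw",np.degrees(q[2]-p[2]),np.abs(r).max())
for a,l in w: print(l,c(a).round(1),proj(W,R.from_euler('z',p[2]).apply(np.array(l)/1e3+[0,0,.022])+[*p[:2],0])[0].round(1))
o=bot.get_obs();print(o['clock'],o['ft_force'])
E
```

```text
block [0.49657027 0.30985673 0.24412157] [0.00054131 0.00052923 0.01415316] 0.8722432737218355
22 bore rel home mm [0.05484156 1.48417479] yaw 1.6286310171105294 1.7285349445843394
24 bore rel home mm [-0.54206314  0.75331674] yaw 1.7094450955491411 1.848243816933092
26 bore rel home mm [-1.13581422  0.02178427] yaw 1.7886992498412773 1.966015665800171
(-44, -4, 46) [390.  193.4] [389.6 193.1]
(-44, 4, 46) [398.9 194.9] [399.  193.2]
(-18, -4, 46) [387.4 221.1] [386.2 222. ]
(-18, 4, 46) [396.4 221.7] [395.3 222.1]
(-20, -10, 6) [367.4 207.1] [367.1 206.8]
(-14, -19, 6) [357.7 216. ] [357.5 212.5]
(9, -19, 6) [356.  237.4] [355.7 233.9]
16.05 [-0.26869948  0.4178855   0.24689796]
```

```bash
python3 -c "
from workcell import order
print(order.job_done())"
```

```text
the job is handed in; nothing more can be done
None
```

The small red-tabbed C-washer is on the stud's stem, resting on the recess floor behind the near lip, and the job is handed in. No verdict was reported. The clock stood at about 16 s.

**What I did:**
- I picked the washer up by its tab and slid it under the stud's head. Felt contact placed the stem about where the cameras had it, d about -16 mm.
- I pushed the stud back with about 6–7 N, roughly 5–6 mm of its 8 mm give.
- I lowered the washer until the floor pushed back with 8 N, at the height expected for lying flat. Then I eased it back, opened the gripper and withdrew to 0.2 m above the bench.

**Last checks:**
- The final wrist picture puts the bore 0.1 mm from home along x, with the tab turned about 1.6°, assuming it lies on the floor.
- The same fit puts the washer 1.5 mm to one side, about the limit of the slot's play, and the camera is good to about 2 mm.
- The back edge sits at the inner face of the near lip.
- The beaker and the bottle look unmoved in the side view, and the wrist force was near zero.

**What disagreed:**
- While pushing, the tool was pressed down with 8.6 N, probably by the washer or the tab's foot touching the head's underside. Lowering it 2–3 mm cleared that.
- The force rose more slowly than 1.3 N/mm, so the washer may have shifted slightly in the grip.
- The flatness is judged from the height and the floor contact; the camera fit could not tell the heights apart on its own.

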